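# Test the latching stop button of the stirrer rig

### The job

Test the stop button of the stirrer rig: press the mushroom button with the two ears fully in until it stays in, then push an ear round clockwise (seen from above) with the fingertips until the button pops back out, and let go so that it turns back. Do not grip the button, do not lift its box or push it out of place, do not press the flat start button on the twin box, and leave the glassware and cork ring where they stand.

Things in the scene. Friction and masses are not known exactly. Their poses are not given: they have to be found in the camera images.
- stop_box: the stop box: grey square enclosure 110 x 110 mm, 55 mm high, loose on the bench; origin at the centre of its underside, z up. About 1.5 kg, so only a sideways push above about 7 N shifts it. The mushroom button stands at the centre of its top, its stem on the box's z axis.
- stop_top (a point): top centre of the black mushroom button (a domed disc 48 mm across, 18 mm high), on its turning axis, 87 mm above the bench when out and 79 mm when latched in. It turns with the button: x points along one ear, -x along the other, z up. A steel collar of 42 mm diameter, 5 mm high, lies on the box top under the disc.
- stop_ear (a point): a point inside one of the two equal ears, at half height, 34 mm from the turning axis (on +x of stop_top, 12 mm below it). The straight ears stick out from opposite sides of the disc, each 12 mm wide and 12 mm high (tops 6 mm, undersides 18 mm below stop_top), ending 42 mm from the axis. Gap from box top to ear underside: 14 mm when out, 6 mm when latched in.
- stop_press (a joint): how far the mushroom button is pushed in, m: 0 out, 0.008 fully in. Over-centre detent: about 5 to 8 N starts it, past 3.2 mm it snaps in by itself and stays latched (about 10 N holds it in).
- stop_twist (a joint): turn of the mushroom button, rad, growing clockwise seen from above: 0 at rest, stop at 1.1. A weak spring turns it back to 0 when let go. While latched it stays fully in as it is turned, until at 0.9 to 1.0 rad it pops out by itself. Turning takes about 0.13 N m (3 to 4 N at an ear).
- start_box: the twin box: grey square enclosure 110 x 110 mm, 55 mm high, loose on the bench; origin at the centre of its underside, z up. It carries a flat start button instead of the mushroom, 36 mm diameter, no ears.
- start_press (a joint): how far the flat start button is pushed in, m: 0 out, 0.005 fully in; to be left alone
- jar: capped glass jar, 48 mm diameter, 75 mm high, loose; origin at the centre of its underside
- flask: amber conical flask, 72 mm diameter at the foot, 108 mm high, loose; origin at the centre of its underside
- cork_ring: cork ring, 90 mm outside, 52 mm hole, 30 mm high, loose; origin at the centre of its underside
Not all that is in view belongs to the job. Of the things shaped like the jar, the glass one is meant.

How it is judged:
By the outcome, as a careful person would: the job done as asked, in the order asked, and still so for the second after the job is handed in, with the robot touching nothing.
It also fails if it takes over 48 s, if anything falls off the work surface, if the arm or the gripper's body presses on something with over 40 N, if the wrist force passes 120 N, or if a joint passes its speed limit or range.

### The arm

A 7-joint arm with a two-finger parallel gripper is mounted at the origin on the work surface. World frame = base frame: x ahead of the robot, y to its left, z up, the work surface at z = 0. Lengths are in m, angles in rad, forces in N, time in s.
With the tool pointing down it reaches from about 0.4 to 0.9 m from the base axis. Payload 5.6 kg.
Tool frame: the origin (TCP) lies midway between the tips of the shut fingers; the grasp point (between the pads) lies 19 mm behind it; z points along the fingers, y is the line along which they close (so a half turn about z gives the same grasp; the last joint's range is limited). The gripper opens to 92 mm and grips with 3 to 60 N. Pads are 20 mm wide; open, the fingers measure 128 mm over their backs; the gripper's body (75 mm by 189 mm) begins 69 mm behind the grasp point.
Start: joints at [1.267, 0.468, -0.012, 1.603, 0.006, 1.071, -0.056], TCP at [0.168, -0.628, 0.192] pointing down, gripper open.
Joint ranges: [-2.53, 2.53], [-0.31, 2.02], [-1.57, 1.55], [0.28, 2.44], [-1.29, 4.43], [0.15, 1.84], [-2.92, 2.92]. Speed limits (rad/s): [2.57, 2.57, 3.14, 3.14, 3.14, 3.14, 3.14].

### API

Orientations are given as [roll, pitch, yaw] about the fixed x, y, z axes, in that order (R = Rz(yaw) Ry(pitch) Rx(roll)).
In Python, from station import manip gives the robot as it stands. The module is installed in compiled form; this text tells all that it offers. Calls block until the motion is done:
- manip.reach(position, orientation): joint-space move of the TCP to a pose.
- manip.servo_line(position, rotation=None, feed=0.15, guard=None): straight line of the TCP; rotation=None keeps the orientation; feed is the mean speed in m/s. With guard (N) it stops when the force on the tool has changed by that much, and returns True; else False.
- manip.goto_joints(angles): joint-space move.
- manip.set_gripper(opening): finger opening in m; the grip force is fixed at half the most; returns when the fingers have stopped.
- manip.pause(seconds).
- manip.inverse_kinematics(position, orientation): joint angles nearest the present ones, or None.
- manip.state(): the state.
- manip.read_camera(name): name is "scene" or "top"; returns a dict with "frame" (420x560x3 uint8, red, green, blue), "intrinsics" (3x3 intrinsics, pixels), "eye" and "rotation" of the camera in the world. Camera axes: x right, y down, z forward; pixel columns grow to the right and rows downward; lengths in m; the calibration is good to about 2 mm. A picture is of the moment at which its call begins. There is no depth.
A pose or a line that the arm cannot do raises manip.PlanningError and nothing moves.
- manip.finish_job(): hands the job in; it is judged then, once.
The state is a dict: "t": time; "joints": joint angles; "joint_velocities": joint speeds; "effort": joint torques, N m; "ee_pos": TCP position; "orientation": TCP orientation; "contact_force": force on the tool from outside, world axes, zero at the start; "ft_torque": the same for the moment, N m; "width": finger opening in m; "finger_force": force on a finger pad.
Only numpy, scipy, OpenCV 4.12 (cv2) and the standard library are available. Lean on these libraries where they do the work, as an engineer would, in place of code of your own. Each camera call takes 0.05 s, during which the arm holds its last target. There are 200 camera calls.

## Working session

There is one attempt and no reset: what is moved stays moved. The work goes in short steps, each a Python script; the robot and the scene stay as the last script left them, time stands still between calls to the robot, and variables do not carry over. Pictures are saved under pics/ and viewed, at most 10 in all, crops included, and the job is handed in when it is done.

```bash
mkdir -p pics; python3 - <<'E'
from station import manip
import cv2,pickle
for n in("scene","top"):
    c=manip.read_camera(n);pickle.dump(c,open(n+".pkl","wb"))
    cv2.imwrite(f"pics/{n}0.png",c["frame"][:,:,::-1]); print(n,c["intrinsics"],c["eye"],c["rotation"])
print(manip.state())
E
```

```text
scene [[501.38148863   0.         277.46461499]
 [  0.         501.38148863 203.94890716]
 [  0.           0.           1.        ]] [1.20739042 0.06880588 0.77622898] [-2.42842766  0.01797029  1.69820241]
top [[418.00420073   0.         285.13511657]
 [  0.         418.00420073 204.38128541]
 [  0.           0.           1.        ]] [ 0.49436927 -0.01952601  0.89938991] [-2.98760571  0.01564255 -1.56839292]
{'t': 0.1, 'joints': array([ 1.26704788,  0.46830198, -0.01158352,  1.60349026,  0.0059847 ,
        1.07143765, -0.05631831]), 'joint_velocities': array([ 0.00076508, -0.00253506, -0.00011662, -0.00202877,  0.00078071,
        0.00048908, -0.00059311]), 'effort': array([ 1.04159466e-03, -5.21649778e+01, -1.22189499e-02, -2.44364101e+01,
       -5.67307218e-02,  1.41719778e-02,  5.34127469e-05]), 'ee_pos': array([ 0.16735471, -0.62751257,  0.19104437]), 'orientation': array([-3.13999363e+00,  1.11105607e-04,  2.60640988e-01]), 'contact_force': array([-0.55568447, -0.43660464,  0.208656  ]), 'ft_torque': array([-0.03072333,  0.01070123,  0.0010888 ]), 'finger_force': 0.0, 'width': 0.09179042597399974}
```

View pics/top0.png

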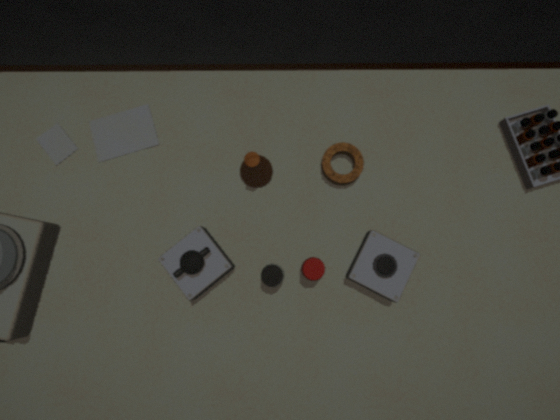

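View pics/scene0.png

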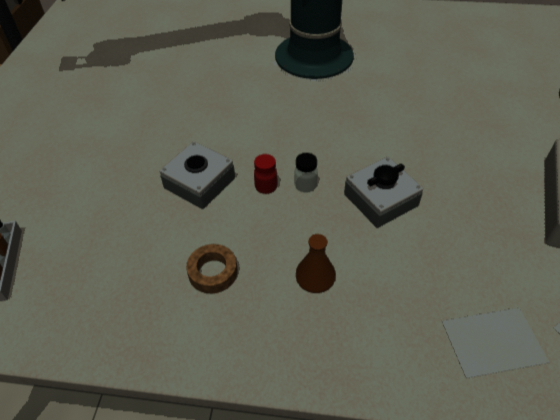

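The top view shows the stop box at about (197,263) with its ears running lower-left to upper-right. The start box is at (383,265), the glass jar at (272,275), the red decoy at (313,269), the flask at (256,170) and the ring at (342,163). Next I'll enlarge the button.

```bash
python3 - <<'E'
import cv2,pickle,numpy as np
a=pickle.load(open("top.pkl","rb"))["frame"][220:305,150:245]
b=pickle.load(open("scene.pkl","rb"))["frame"][150:225,340:425]
f=lambda i:np.clip(255*(cv2.resize(i,None,fx=8,fy=8,interpolation=cv2.INTER_CUBIC)[:,:,::-1]/255.)**.5*1.1,0,255)
cv2.imwrite("pics/ta.png",f(a)[:600]);cv2.imwrite("pics/sb.png",f(b))
E
```

```text
[ WARN:0@0.075] global loadsave.cpp:1063 imwrite_ Unsupported depth image for selected encoder is fallbacked to CV_8U.
```

View pics/ta.png

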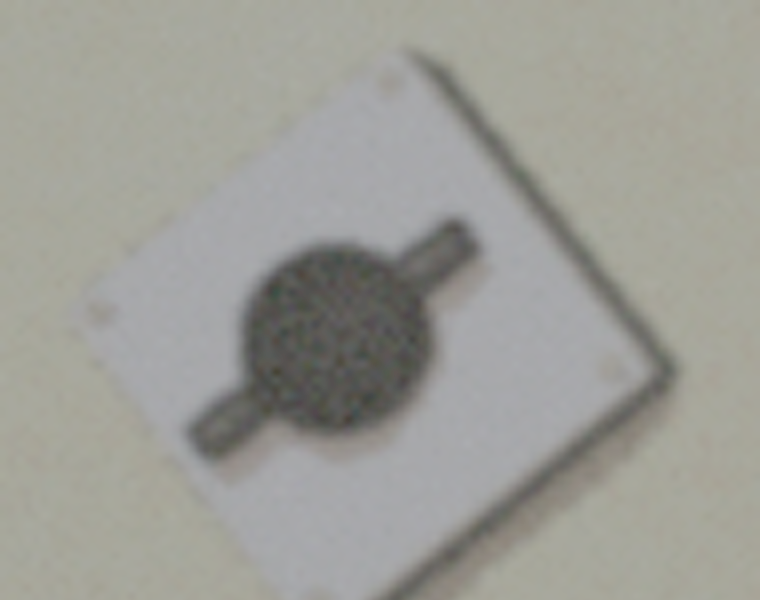

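View pics/sb.png

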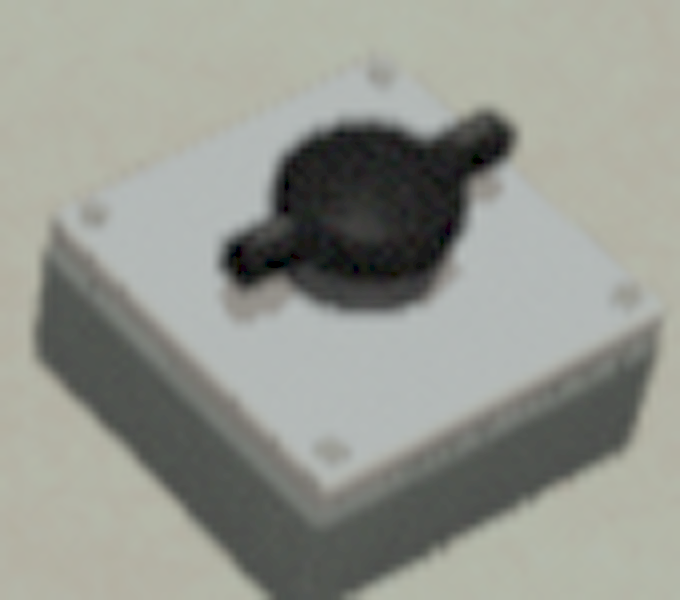

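The top crop shows the disc centre at (339,338), the ear ends at (472,235) and (200,447), and the lid screws at (390,82), (103,313) and (612,368). The scene crop has the disc at about (370,197) and the screws at (380,72), (93,214), (627,295) and (332,450).

```bash
cat > h.py <<'E'
import numpy as np,pickle
from scipy.spatial.transform import Rotation as R
def ray(c,p,z):
    d=R.from_euler('xyz',c["rotation"]).as_matrix()@np.linalg.inv(c["intrinsics"])@[*p,1]
    e=np.array(c["eye"]); return (e+d*(z-e[2])/d[2])[:2]
E
python3 - <<'E'
from h import *
t=pickle.load(open("top.pkl","rb"));s=pickle.load(open("scene.pkl","rb"))
T=lambda x,y,z:ray(t,((x+.5)/8-.5+150,(y+.5)/8-.5+220),z).round(4)
S=lambda x,y,z:ray(s,((x+.5)/8-.5+340,(y+.5)/8-.5+150),z).round(4)
print("disc",T(339,338,.078),S(370,197,.078))
a,b=T(472,235,.078),T(200,447,.078);print("ears",a,b,(a+b)/2,np.linalg.norm(a-b),np.degrees(np.arctan2(*(a-b)[::-1])))
a,b=S(503,130,.075),S(232,265,.075);print("earsS",a,b,(a+b)/2,np.linalg.norm(a-b),np.degrees(np.arctan2(*(a-b)[::-1])))
print("scr",T(390,82,.055),T(103,313,.055),T(612,368,.055),"mid",(T(103,313,.055)+T(612,368,.055))/2)
q=[S(380,72,.055),S(93,214,.055),S(627,295,.055),S(332,450,.055)];print(q,np.mean(q,0))
for n,c,p in(("jar",t,(272,275)),("start",t,(385,265)),("flask",t,(252,159))):print(n,ray(c,p,.075))
E
```

```text
disc [0.5083 0.1755] [0.5111 0.1779]
ears [0.5334 0.1437] [0.4819 0.2085] [0.50765 0.1761 ] 0.08277251959436778 -51.52397003107198
earsS [0.4814 0.211 ] [0.5345 0.1455] [0.50795 0.17825] 0.08431998576849974 129.03123336835426
scr [0.5731 0.1703] [0.5148 0.2408] [0.5014 0.1121] mid [0.5081  0.17645]
[array([0.4428, 0.1846]), array([0.5016, 0.1133]), array([0.5148, 0.243 ]), array([0.5729, 0.1716])] [0.508025 0.178125]
jar [0.48324303 0.01890808]
start [ 0.50299654 -0.20086313]
flask [0.71567225 0.06127042]
```

```bash
cat >> h.py <<'E'
from station import manip
C=np.array([.508,.1772]); PHI=np.radians(-51.3); OFF=0.
def pose(th,gap,z,r=.038):
    """Shut fingers behind the ear turned by th (clockwise), gap m clear of it."""
    a=PHI-th; u=np.array([np.cos(a),np.sin(a)]); n=np.array([-u[1],u[0]])
    return np.array([*(C+r*u+(.024+gap)*n),z]),[np.pi,0,a+OFF]
E
python3 - <<'E'
from h import *
for off in(0,np.pi):
    for th,g,z in((0,.01,.15),(0,.01,.063),(1.1,0,.063)):
        p,o=pose(th,g,z);o[2]+=off;q=manip.inverse_kinematics(p,o);print(off,p.round(3),None if q is None else np.round(q,2))
manip.set_gripper(0)
p,o=pose(0,0,.13)
print(manip.inverse_kinematics([*C,.12],o),manip.state()["t"])
E
```

```text
0 [0.558 0.169 0.15 ] [-1.01  0.52  0.89  1.85 -0.48  1.   -2.38]
0 [0.558 0.169 0.063] [-1.    0.68  0.89  1.91 -0.68  0.89 -2.23]
0 [0.514 0.133 0.063] [ 0.6   0.97 -1.33  1.94  1.05  1.17  1.56]
3.141592653589793 [0.558 0.169 0.15 ] [ 0.45  0.72 -1.15  1.76  0.72  1.15 -0.26]
3.141592653589793 [0.558 0.169 0.063] [ 0.35  0.77 -0.98  1.82  0.77  0.99 -0.29]
3.141592653589793 [0.514 0.133 0.063] [ 0.45  0.71 -1.01  1.95  0.76  0.93 -1.38]
[-1.09020325  0.48792886  0.89207036  1.98363686 -0.48584628  0.89697225
 -2.40727147] 1.45
```

```bash
sed -i 's/OFF=0\./OFF=np.pi/' h.py; python3 - <<'E'
from h import *
import cv2
o=pose(0,0,0)[1]
manip.reach([*C,.22],o); manip.servo_line([*C,.095],feed=.15)
s=manip.state();print(s["t"],s["ee_pos"],s["contact_force"],s["joints"].round(2))
f0=s["contact_force"]
for z in (.088,.085,.082,.080,.0785,.0775):
    g=manip.servo_line([*C,z],feed=.02,guard=25);s=manip.state()
    print(z,g,s["ee_pos"].round(4),(s["contact_force"]-f0).round(1))
    if g or (s["contact_force"]-f0)[2]>18:break
manip.servo_line([*C,.11],feed=.1)
p,o=pose(0,.012,.11); manip.servo_line(p,o,feed=.1)
print(manip.state()["t"])
c=manip.read_camera("scene")
i=cv2.resize(c["frame"][140:230,330:440],None,fx=6,fy=6,interpolation=cv2.INTER_CUBIC)[:,:,::-1]
cv2.imwrite("pics/p1.png",np.clip(280*(i/255.)**.5,0,255).astype(np.uint8))
E
```

```text
5.5 [0.50858175 0.17769406 0.09580626] [-0.96870614 -0.45350962 -0.45611077] [ 0.33  0.63 -0.96  1.91  0.63  0.94 -0.26]
0.088 False [0.508  0.1772 0.088 ] [1.1 0.6 1.1]
0.085 False [0.5079 0.1772 0.0849] [1.3 0.7 0.9]
0.082 False [0.5079 0.1772 0.0819] [0.9 0.3 0.5]
0.08 False [0.5079 0.1772 0.0799] [ 1.6 -0.3  0.5]
0.0785 False [0.5079 0.1771 0.0784] [1.2 1.5 0.6]
0.0775 False [0.508  0.1772 0.0775] [ 0.6  0.5 -0.5]
8.5
```

View pics/p1.png

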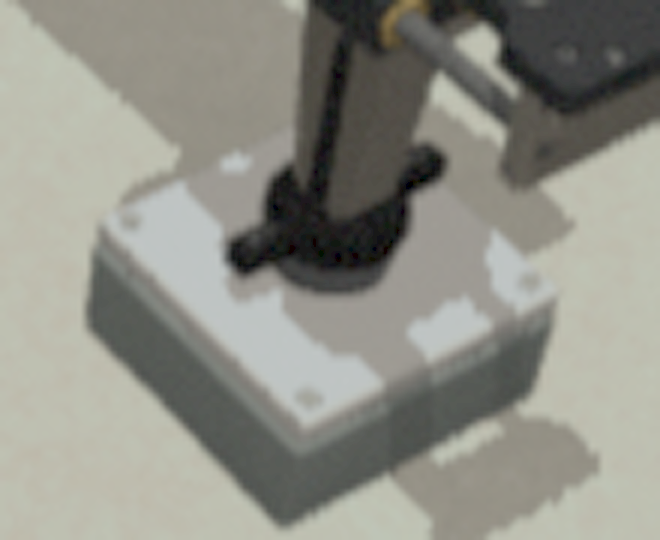

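The picture shows the shut fingers above the button. The button looks still out, because the front ear is at the same pixel as before, and the press gave almost no force. I'll check the gripper state and the height geometry.

```bash
python3 - <<'E'
from h import *
import cv2
s=manip.state();print(s["t"],s["width"],s["ee_pos"],s["orientation"],s["contact_force"])
def proj(c,P):
    q=c["intrinsics"]@(R.from_euler('xyz',c["rotation"]).as_matrix().T@(np.array(P)-c["eye"]));return q[:2]/q[2]
c=manip.read_camera("scene")
print("tip",proj(c,s["ee_pos"]),"eye top out",proj(c,[*C,.087]),"in",proj(c,[*C,.079]))
u=np.array([np.cos(PHI),np.sin(PHI)])
for sgn in(1,-1):
  for z in(.075,.067):print("ear",sgn,z,proj(c,[*(C+sgn*.042*u),z]))
for n,x0,y0 in(("scene",340,150),):
  a=pickle.load(open(n+".pkl","rb"))["frame"][150:225,340:425];b=c["frame"][150:225,340:425]
  i=np.hstack([cv2.resize(k,None,fx=4.6,fy=6,interpolation=cv2.INTER_CUBIC) for k in(a,b)])[:,:,::-1]
  cv2.imwrite("pics/cmp.png",np.clip(280*(i/255.)**.5,0,255).astype(np.uint8))
E
```

```text
8.55 0.00024344016338753656 [0.55896462 0.17042197 0.10977125] [-3.14090138e+00 -5.43633831e-04  2.24726758e+00] [ 0.58648621  0.89487552 -0.79148226]
tip [384.52709776 180.42810155] eye top out [386.10170559 169.75041494] in [385.4981247  172.67037414]
ear 1 0.075 [368.00599048 182.56286867]
ear 1 0.067 [367.51291437 185.41687284]
ear -1 0.075 [401.91015355 165.90745099]
ear -1 0.067 [401.22413064 168.78344326]
```

View pics/cmp.png

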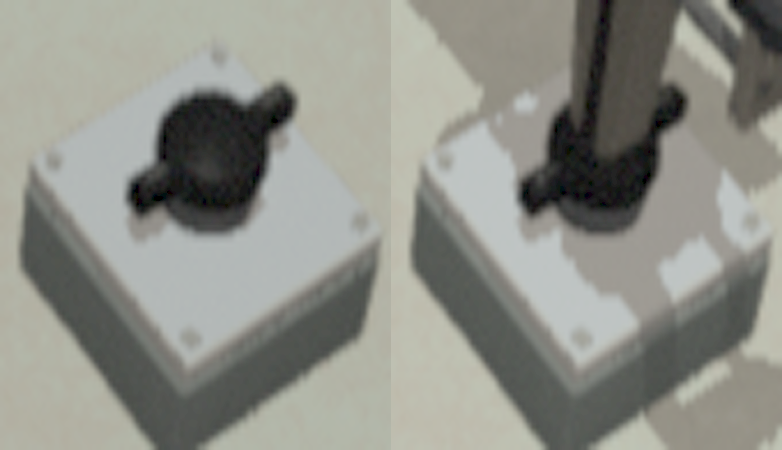

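The ear is unchanged, so the button is still out and the tips sit higher than the reported TCP. I'll touch down under force feedback to find the offset, then press on.

```bash
python3 - <<'E'
from h import *
o=pose(0,0,0)[1]
manip.servo_line([*C,.11],o,feed=.1);manip.servo_line([*C,.080],feed=.08);manip.pause(.2)
f0=manip.state()["contact_force"]; zc=None
for z in np.arange(.078,.056,-.0015):
    g=manip.servo_line([*C,z],feed=.02,guard=22);s=manip.state();d=s["contact_force"]-f0
    print(round(z,4),g,s["ee_pos"].round(4),d.round(1))
    if g or d[2]>18:break
print(s["t"])
E
```

```text
0.078 False [0.508  0.1772 0.078 ] [-0.1 -0.1 -0.8]
0.0765 False [0.5079 0.1772 0.0764] [-0.1 -0.7 -0.5]
0.075 False [0.5079 0.1772 0.0749] [-0.6 -0.  -1.3]
0.0735 False [0.5079 0.1772 0.0734] [-0.4  0.2 -2.2]
0.072 False [0.5079 0.1771 0.0719] [ 0.3  0.1 -0.7]
0.0705 False [0.5079 0.1772 0.0704] [ 0.4  0.7 -0.8]
0.069 False [0.5079 0.1772 0.0689] [-0.9 -0.2 -1.7]
0.0675 False [0.5079 0.1772 0.0674] [-0.4 -0.  -1. ]
0.066 False [0.5079 0.1771 0.0659] [-0.5  0.4 -2. ]
0.0645 False [0.5082 0.1773 0.0646] [-0.  -0.8 -0.6]
0.063 False [0.5082 0.1774 0.0631] [-0.2 -0.8  1.4]
0.0615 False [0.5076 0.1769 0.0611] [-0.3  0.3 -2.1]
0.06 False [0.5078 0.1771 0.0597] [-0.1 -0.3 -1. ]
0.0585 False [0.5079 0.1771 0.0584] [ 1.  -0.1 -1.4]
0.057 False [0.5079 0.1772 0.0569] [ 0.1 -0.3 -1.6]
13.75
```

Still no contact at 0.057, so I'll look.

```bash
python3 - <<'E'
from h import *
import cv2
def proj(c,P):
    q=c["intrinsics"]@(R.from_euler('xyz',c["rotation"]).as_matrix().T@(np.array(P)-c["eye"]));return q[:2]/q[2]
c=manip.read_camera("scene");s=manip.state();print(s["ee_pos"],proj(c,s["ee_pos"]),s["t"],s["joints"])
print(proj(c,s["ee_pos"]+[0,0,.1]))
cv2.imwrite("pics/p3.png",np.clip(280*(cv2.resize(c["frame"][80:230,300:500],None,fx=4,fy=4,interpolation=cv2.INTER_CUBIC)[:,:,::-1]/255.)**.5,0,255).astype(np.uint8))
E
```

```text
[0.50798068 0.1771961  0.05696568] [383.87186779 180.52030956] 13.8 [ 0.29311396  0.6743435  -0.907982    1.93487975  0.69260279  0.88002309
 -0.30351697]
[391.71987636 142.55234222]
```

View pics/p3.png

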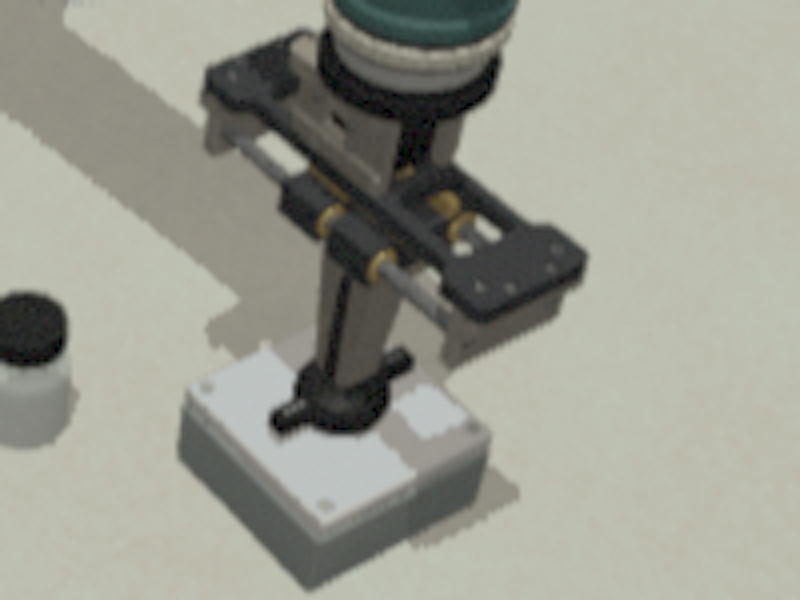

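The press worked. The ears moved from row 166 to 169 (rear) and from 183 to 186 (front), so the button is in. The tips really sit about 22 mm above the reported TCP, and the force reading barely responds, so tracking error and joint effort are better contact cues. Next I'll lift, move behind the front ear, lower and look.

```bash
cat >> h.py <<'E'
import cv2
def shot(n):
    c=manip.read_camera("scene")
    cv2.imwrite(f"pics/{n}.png",np.clip(280*(cv2.resize(c["frame"][140:230,330:440],None,fx=7,fy=6.6,interpolation=cv2.INTER_CUBIC)[:,:,::-1]/255.)**.5,0,255).astype(np.uint8))
E
python3 - <<'E'
from h import *
manip.servo_line([*C,.085],feed=.1)
p,o=pose(0,.012,.085); manip.servo_line(p,o,feed=.12)
for z in(.06,.052,.045):
    p[2]=z;manip.servo_line(p,feed=.06,guard=10);s=manip.state()
    print(z,(s["ee_pos"]-p).round(4),s["contact_force"].round(1),s["effort"].round(2))
shot("p4");print(s["t"])
E
```

```text
0.06 [-0.0002  0.0001 -0.0003] [ 0.2  0.  -0.1] [ 3.000e-02 -4.869e+01 -1.361e+01 -1.690e+01 -5.000e-02  1.000e-02
 -0.000e+00]
0.052 [-0.0002 -0.0001 -0.0004] [-0.1  0.1  0.2] [-0.000e+00 -4.924e+01 -1.373e+01 -1.674e+01 -4.000e-02 -1.000e-02
 -1.000e-02]
0.045 [-0.0003 -0.0002 -0.0004] [-0.5  0.3  0.5] [ 1.000e-02 -4.956e+01 -1.377e+01 -1.648e+01 -3.000e-02 -1.000e-02
 -1.000e-02]
15.9333
```

View pics/p4.png

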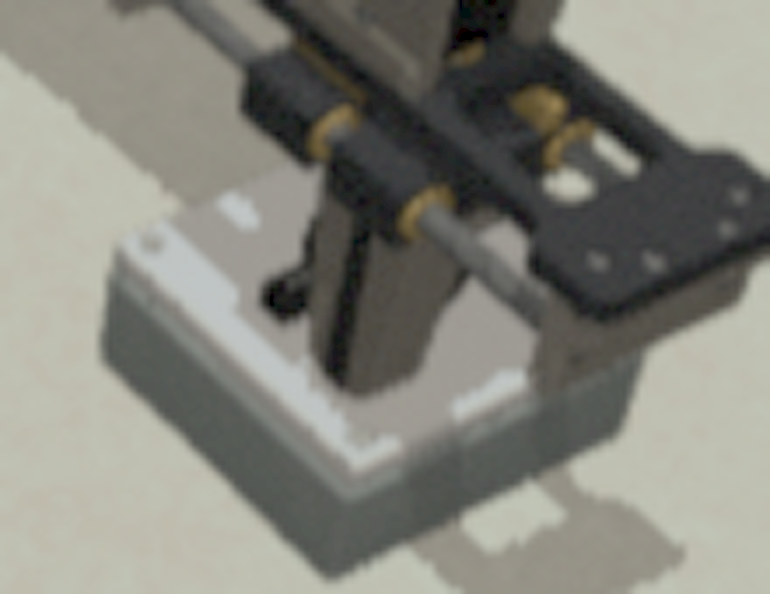

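The tip is just above the lid, clear of the latched front ear at (283,298) and on its anticlockwise side. Now I'll push it round in an arc.

```bash
python3 - <<'E'
from h import *
p,o=pose(0,.003,.045);manip.servo_line(p,o,feed=.05)
for th in(.12,.24,.36,.48,.6,.7,.8,.88,.94,.98,1.01):
    p,o=pose(th,0,.045);g=manip.servo_line(p,o,feed=.04,guard=9);s=manip.state()
    a=PHI-th;n=np.array([-np.sin(a),np.cos(a)]);u=np.array([np.cos(a),np.sin(a)])
    e=(s["ee_pos"]-p);print(th,g,round(s["t"],2),"tan err mm",round(1e3*e[:2]@n,2),"z",round(1e3*e[2],2),"F tan/rad",round(s["contact_force"][:2]@n,1),round(s["contact_force"][:2]@u,1),s["contact_force"][2].round(1),s["effort"][[0,4,5,6]].round(2))
    if g:break
shot("p5")
E
```

```text
0.12 False 16.67 tan err mm 1.05 z 0.47 F tan/rad 3.2 0.2 -0.8 [ 0.82 -0.11  0.67 -0.07]
0.24 False 16.95 tan err mm 0.89 z 0.4 F tan/rad 3.3 -1.4 0.9 [ 0.94 -0.17  0.91 -0.12]
0.36 False 17.23 tan err mm 0.55 z 0.31 F tan/rad 2.7 -1.4 0.6 [ 0.85 -0.16  0.89 -0.11]
0.48 False 17.52 tan err mm 0.3 z 0.17 F tan/rad 1.6 -0.5 0.9 [ 0.69 -0.19  0.85 -0.11]
0.6 False 17.8 tan err mm 0.19 z 0.07 F tan/rad 2.0 -1.1 0.9 [ 0.47 -0.24  0.79 -0.11]
0.7 False 18.06 tan err mm 0.12 z 0.0 F tan/rad 2.4 -0.8 0.8 [ 0.34 -0.26  0.74 -0.12]
0.8 False 18.32 tan err mm 0.07 z -0.03 F tan/rad 1.8 -1.0 0.8 [ 0.18 -0.29  0.68 -0.12]
0.88 False 18.57 tan err mm 0.06 z -0.03 F tan/rad 2.7 -1.7 1.0 [ 0.1  -0.29  0.65 -0.1 ]
0.94 False 18.82 tan err mm 0.03 z -0.03 F tan/rad 1.7 -2.0 0.3 [ 0.07 -0.28  0.64 -0.07]
0.98 False 19.07 tan err mm -0.01 z -0.06 F tan/rad 1.2 -2.2 1.1 [ 0.08 -0.26  0.64 -0.04]
1.01 False 19.32 tan err mm 0.01 z -0.02 F tan/rad 1.7 -1.1 -0.2 [ 0.08 -0.25  0.64 -0.02]
```

View pics/p5.png

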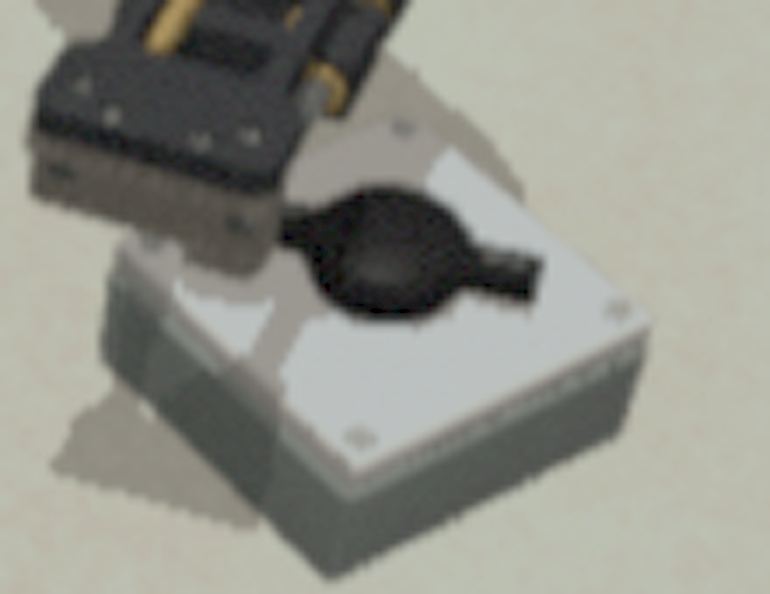

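The ear has turned a lot: the right ear is at (525,277) in the crop. It is still latched, since no collar shows, and the box has not moved. I'll measure the angle and continue in small steps, watching the disc rows for the pop.

```bash
cat >> h.py <<'E'
def obs():
    c=manip.read_camera("scene"); f=c["frame"][164:198,383:412].astype(int).sum(2)
    m=np.argwhere(f<100); t=[m[m[:,1]<10][:,0].min()+164, m[m[:,1]<10][:,0].max()+164]
    e=m[m[:,1]>=m[:,1].max()-2].mean(0)+[164,383]
    d=ray(c,(e[1],e[0]),.067)-C; th=((PHI+np.pi)-np.arctan2(d[1],d[0])+np.pi)%(2*np.pi)-np.pi
    return t,e.round(1),round(th,3),round(float(np.hypot(*d)),4)
E
python3 - <<'E'
from h import *
t0=None
for th in(1.01,1.04,1.07,1.10,1.13):
    p,o=pose(th,0,.045);g=manip.servo_line(p,o,feed=.03,guard=6);s=manip.state();b=obs();t0=t0 or b[0]
    print(th,g,round(s["t"],2),s["contact_force"].round(1),b)
    if g or b[0][0]<=t0[0]-2:break
E
```

```text
1.01 False 19.62 [2.2 0.2 0.5] ([np.int64(168), np.int64(188)], array([181.7, 404.8]), np.float64(0.889), 0.0394)
1.04 False 19.92 [2.4 0.6 0.4] ([np.int64(168), np.int64(188)], array([181.8, 404.8]), np.float64(0.901), 0.0394)
1.07 False 20.22 [2.8 0.3 0.1] ([np.int64(168), np.int64(188)], array([182.4, 404.8]), np.float64(0.942), 0.0397)
1.1 False 20.52 [ 2.  -0.4  0.7] ([np.int64(168), np.int64(188)], array([182.6, 404.8]), np.float64(0.954), 0.0398)
1.13 False 20.82 [2.4 0.9 1.5] ([np.int64(168), np.int64(188)], array([182.8, 404.7]), np.float64(0.966), 0.0399)
```

```bash
python3 - <<'E'
from h import *
for th in(1.15,1.17,1.19,1.21,1.23):
    p,o=pose(th,0,.045);g=manip.servo_line(p,o,feed=.03,guard=5);s=manip.state();b=obs()
    print(th,g,round(s["t"],2),s["contact_force"].round(1),b)
    if g or b[0][0]<=166:break
E
```

```text
1.15 False 21.12 [2.1 0.3 1.5] ([np.int64(168), np.int64(188)], array([183. , 404.8]), np.float64(0.978), 0.0401)
1.17 False 21.42 [2.6 0.2 3.3] ([np.int64(168), np.int64(188)], array([183.5, 404.5]), np.float64(1.012), 0.04)
1.19 False 21.72 [ 1.7 -0.1  3. ] ([np.int64(168), np.int64(188)], array([183.5, 404.5]), np.float64(1.012), 0.04)
1.21 False 22.02 [1.2 0.  3.7] ([np.int64(168), np.int64(188)], array([183.7, 403.9]), np.float64(1.044), 0.0392)
1.23 False 22.32 [ 3.  -0.9  4.7] ([np.int64(168), np.int64(188)], array([183.7, 403.9]), np.float64(1.044), 0.0392)
```

From about 1.0 rad the vertical force climbs while the rows stay put, so finger friction is probably holding the button down. Raising the tip slightly should let it rise.

```bash
python3 - <<'E'
from h import *
p,o=pose(1.23,0,.045)
for z in(.046,.047,.048,.049):
    p[2]=z;g=manip.servo_line(p,feed=.02);manip.pause(.1);s=manip.state();b=obs()
    print(z,round(s["t"],2),(1e3*(s["ee_pos"]-p)).round(2),s["contact_force"].round(1),b)
    if b[0][0]<=166:break
shot("p6")
E
```

```text
0.046 22.72 [ 0.47 -0.13  0.46] [ 2.1 -1.8  6.2] ([np.int64(167), np.int64(188)], array([183.2, 403.8]), np.float64(1.01), 0.0387)
0.047 23.12 [ 0.61 -0.21  0.68] [ 2.3 -1.9  8.1] ([np.int64(166), np.int64(188)], array([182.6, 404.7]), np.float64(0.954), 0.0397)
```

View pics/p6.png

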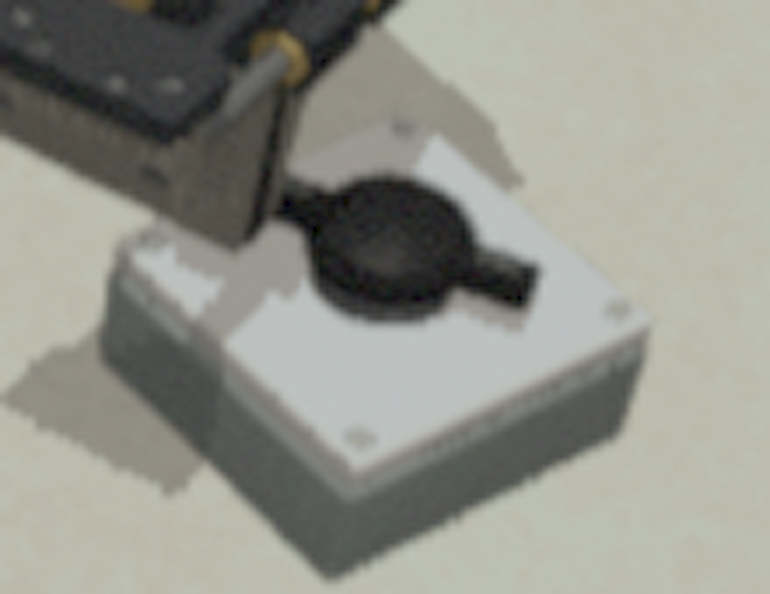

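The disc has risen and the collar shows beneath it at (385,310): it is coming out against finger friction, and the box has not moved. I'll follow it up to full height, then back off along the arc.

```bash
python3 - <<'E'
from h import *
p,o=pose(1.23,0,.047)
for z in(.048,.049,.050,.051,.052,.053):
    p[2]=z;manip.servo_line(p,feed=.02);s=manip.state();b=obs()
    print(z,round(s["t"],2),s["contact_force"].round(1),b)
    if s["contact_force"][2]<2:break
for th in(1.1,.9,.7,.5,.3,.1,-.1):
    q,o=pose(th,0.003,p[2]);manip.servo_line(q,o,feed=.08)
    if th in(1.1,.7,-.1):print(th,manip.state()["contact_force"].round(1),obs()[0])
q,o=pose(-.1,.012,p[2]);manip.servo_line(q,o);q[2]=.2;manip.servo_line(q)
manip.servo_line([.45,-.1,.3],feed=.25)
c=manip.read_camera("scene");pickle.dump(c,open("end.pkl","wb"));t=manip.read_camera("top");pickle.dump(t,open("endt.pkl","wb"));s=manip.state();print(s["t"],s["contact_force"])
a=pickle.load(open("scene.pkl","rb"))["frame"].astype(int).sum(2);b=c["frame"].astype(int).sum(2)
for n,(y0,y1,x0,x1) in dict(button=(160,195,365,410),box=(155,225,343,423),jar=(150,195,290,322),start=(140,208,158,238),flask=(230,295,292,340),ring=(240,295,183,242)).items():
    A,B=(cv2.GaussianBlur(k[y0:y1,x0:x1].astype(np.float32),(0,0),1) for k in(a,b));print(n,cv2.phaseCorrelate(A,B),np.abs(A-B).mean().round(1),np.abs(A-B).max())
m=lambda f:[np.argwhere(f[160:196,365:410]<100).mean(0).round(2),(f[160:196,365:410]<100).sum()];print(m(a),m(b))
E
```

```text
0.048 23.47 [ 1.8 -1.6  8.5] ([np.int64(166), np.int64(188)], array([182. , 404.8]), np.float64(0.912), 0.0395)
0.049 23.77 [ 1.5 -1.9  8. ] ([np.int64(166), np.int64(188)], array([181.6, 404.8]), np.float64(0.888), 0.0393)
0.05 24.07 [ 2.6 -1.3  7.2] ([np.int64(165), np.int64(188)], array([181.6, 404.8]), np.float64(0.888), 0.0393)
0.051 24.37 [ 2.9 -1.8  5.8] ([np.int64(165), np.int64(188)], array([181.4, 404.8]), np.float64(0.875), 0.0392)
0.052 24.67 [ 4.1 -0.9  2.2] ([np.int64(165), np.int64(188)], array([181.4, 404.8]), np.float64(0.875), 0.0392)
0.053 24.97 [ 5.9 -1.6 -0.6] ([np.int64(165), np.int64(188)], array([181.5, 404.8]), np.float64(0.876), 0.0393)
1.1 [0.6 0.2 0.7] [np.int64(165), np.int64(188)]
0.7 [ 1.7 -0.1  0.9] [np.int64(164), np.int64(188)]
-0.1 [-0.2  0.  -0.1] [np.int64(164), np.int64(193)]
30.4333 [-0.26326964 -1.22014433  0.23279318]
button ((0.4819093402092882, -0.024475744365997087), 1.0107760498553147) 3.7 7.1770325
box ((0.018652214660427546, 0.002725740494000206), 0.9952467227147686) 4.0 7.056946
jar ((0.09813132948202963, 0.27332797382817375), 1.0076009756988948) 14.1 125.04352
start ((0.0022189629598585725, 0.01450721286600043), 1.0060270077652402) 4.2 7.2166443
flask ((0.04137399781336981, -0.025708019817265892), 0.9956040120235196) 3.2 7.1466064
ring ((-0.0016264463102437787, 0.01893294656244393), 1.0009147660103108) 3.7 6.924225
[array([16.14, 20.48]), np.int64(552)] [array([16.14, 20.48]), np.int64(552)]
```

The button view matches the opening one pixel for pixel: out and turned back. The box, start box, flask and ring are unmoved, and the jar area differs only where the parked gripper or its shadow covers it.

```bash
python3 - <<'E'
from h import *
print(manip.finish_job())
E
```

```text
the job is handed in; nothing more can be done
None
```

The stop button was pressed in until it latched, turned clockwise by one ear until it came back out, and let go to turn back to rest; the job was handed in after about 30 s. It did not spring out freely: finger friction held it down past 1.0 rad, so I raised the fingertips about 8 mm to let it up. The final image shows the button out and at rest, with both boxes, the flask and the cork ring unmoved. The jar's view was partly blocked at the end, but the arm never worked near it.

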